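# Hold up the loaded sweet carrier, level

## Robot

A 7-joint arm with a two-finger parallel gripper is mounted at the origin on a cart in front of the work surface, level with it; the furniture and walls round the work are solid. World frame = base frame: x ahead of the robot, y to its left, z up, the work surface at z = 0. Lengths are in mm, angles in rad, forces in N, time in s.
With the tool pointing down it reaches from about 400 to 875 mm from the base axis. Payload 6.5 kg.
Tool frame: the origin (TCP) lies between the finger pads; the fingertips stand 22 mm ahead of it and the grasp point (between the pads) lies 3 mm ahead of it; z points along the fingers, y is the line along which they close (so a half turn about z gives the same grasp; the last joint's range is limited). The gripper opens to 85 mm and grips with 20 to 120 N. Pads are 22 mm wide; open, the fingers measure 114 mm over their backs; the gripper's body (76 mm by 85 mm) begins 54 mm behind the grasp point. The pads swing forward as they close: fully open they stand 13 mm farther back than shut.
Start: joints at [1.182, 0.536, -0.004, 1.538, 0.003, 1.067, -0.071], TCP at [206.191, -616.421, 253.29] pointing down, gripper open.
Joint ranges: [-2.7, 2.7], [-0.37, 2.16], [-1.27, 1.26], [0.24, 2.4], [-1.31, 4.45], [0.19, 1.91], [-2.76, 2.76]. Speed limits (rad/s): [2.39, 2.39, 3.14, 3.14, 3.14, 3.14, 3.14].

## Interface

Orientations are given as a unit quaternion [x, y, z, w].
In Python, from rig import observe, camera, hand_in gives the robot as it stands.
- The arm moves only by the shell command python3 -m handwheel 'ROWS' [FORCE]. ROWS is JSON, a list of rows, each a list of 7 numbers: the shift along the tool's x, y, z in units of 40 mm (1.0 is 40 mm), then the turn, a rotation vector about the tool's x, y, z in units of 6 degrees (1.0 is 6 degrees), then the finger opening in mm, from 0 to 85.4. A call has 1 to 10 rows; each row shifts and turns the commanded pose from where the row before left it, along the tool's axes as they then stand; what a row does not reach is not made up. A row lasts 1/12 s, in which the tool goes at most 41.7 mm and 7.16 degrees, less where a joint would pass 70% of its speed; a pose out of reach is approached as far as the arm can. A call is refused whole if a number of a shift passes 1 or a number of a turn 1, either way. A call with a gripper value outside its range is refused whole. The fingers move at their own pace and stop on an object; FORCE is the grip in N (left out, the last holds). Time passes only in rows, so rows that do not move let the fingers close. It gives the time, the measured TCP pose, the force, the opening and the grip force at its end, in the units of the state.
- observe(): the state, without advancing time (a new reading comes with each control period).
- camera(name): name is "scene" or "top" or "wrist"; returns a dict with "color" (420x560x3 uint8, red, green, blue), "intrinsics" (3x3 intrinsics, pixels), "R" (3x3) and "t" (3): a world point X has camera coordinates R X + t; the wrist camera has in their place "hand_eye" (4x4, takes a point from camera to tool coordinates, whose origin is the TCP and whose axes are the flange's). Camera axes: x right, y down, z forward; pixel columns grow to the right and rows downward; lengths in mm; the calibration is good to about 2 mm. A picture is of the moment at which its call begins: read the wrist's pose just before it. There is no depth.
- hand_in(): hands the job in; it is judged then, once.
The state is a dict: "time": time; "joint_pos": joint angles; "joint_velocities": joint speeds; "effort": joint torques, N m; "eef_pos": TCP position; "tool_rot": TCP orientation; "ft_force": force on the tool from outside, world axes, zero at the start; "moment": the same for the moment, N m; "opening": finger opening in mm; "grasp_force": force on a finger pad.
Only numpy, scipy, OpenCV 4.12 (cv2) and the standard library are available. Lean on these libraries where they do the work, as an engineer would, in place of code of your own. Each camera call takes 0.05 s, during which the arm holds its last target. There are 200 camera calls.

## Task

Pick up the loaded wooden carrier by the bar across its top, with the tin and the jar still standing in their bays, and hold it up steady and level over the open front part of the table, its underside about 13 cm above the table top. Mind that it is heavier at the tin's end, do not tip it, and leave everything else on the table where it stands. Finish while still holding the carrier in the air: do not put it down or let go.

Things in the scene. Friction and masses are not known exactly. Their poses are not given: they have to be found in the camera images.
- carrier: loose open wooden tote with two bays, 90 mm (its x) by 180 mm (its y), 186 mm tall, 0.28 kg. Origin: centre of its underside, z up. Floor 8 mm thick; side boards reach up to 42 mm, divider across the middle 52 mm, end boards 60 mm. At the middle of each end an upright, 32 mm wide (x) and 8 mm thick, carries the grip bar, see carrier_grip
- carrier_grip (a point): centre of the carrier's flat straight grip bar, 165 mm above its underside; axes as the carrier's. The bar runs along y over the middle of the tote, 164 mm free between the uprights, 18 mm wide (x), 24 mm tall (z); 43 mm free below it down to the top of the tin. Pinch it from above, fingers closing along x; it stands a firm grip (40 N)
- carrier_tin: round pop tin, 70 mm wide, 102 mm tall, standing loose in one bay of the carrier (bay centres 42.5 mm from the middle along the carrier's y, either way; which bay varies). Heavy: 0.24 to 0.42 kg, so the loaded carrier balances some 12 mm from the middle of the bar towards the tin. Origin: centre of its underside
- carrier_jar: round sprinkle jar with screw lid, 46 mm wide, 96 mm tall, about 0.11 kg, standing loose in the other bay. Origin: centre of its underside
- spare_tin: bystander: another pop tin, 70 mm wide and 102 mm tall, standing on the table, not in the carrier; origin under its base
- spare_jar: bystander: another sprinkle jar, 46 mm wide and 96 mm tall, standing on the table, not in the carrier; origin under its base
- tea_box: bystander: upright red carton 49x73x122 mm; origin under its base
- choc_box: bystander: upright brown carton 55x63x102 mm; origin under its base
- bell: bystander: domed counter bell 76 mm wide, 53 mm tall; origin under its base
- scoop: bystander: metal scoop with red handle, lying, 180x62x42 mm; origin under its middle
- stamp: bystander: wooden hand stamp with turned knob, 33x58x76 mm; origin under its base
- choc_bar: bystander: flat wrapped chocolate bar lying, 52x150x12 mm; origin under its middle
Mind the look-alikes: they are no part of the job. Leave any blue or yellow look-alike of the carrier_tin alone.

How it is judged:
By the outcome, as a careful person would: the job done as asked, in the order asked, and still so for the second after the job is handed in, while the arm keeps its last pose, push and grip.
It also fails if it takes over 29 s, if anything falls off the work surface, if the arm or the gripper's body presses on something with over 40 N, if the wrist force passes 120 N, or if a joint passes its speed limit or range.

## Working session

There is one attempt and no reset: what is moved stays moved. The work goes in short steps, Python scripts to look and compute and a shell command to move; the robot and the scene stay as the last step left them, time stands still between calls to the robot, and variables do not carry over. Pictures are saved under pics/ and viewed, at most 10 in all, crops included, and the job is handed in when it is done.

```bash
mkdir -p pics; python3 - <<'E'
from rig import observe,camera
import cv2,numpy as np
s=observe();print(s)
for n in("scene","top"):
    c=camera(n);cv2.imwrite(f"pics/{n}0.png",c["color"][:,:,::-1]);print(n,c["intrinsics"],c["R"],c["t"])
E
```

```text
{'time': 0.0, 'joint_pos': array([ 1.18180899,  0.5371775 , -0.00443746,  1.53890207,  0.00259391,
        1.06730519, -0.07117724]), 'joint_velocities': array([-0.00069943, -0.00154034, -0.00012006, -0.00020126, -0.00094503,
        0.00204743, -0.00062868]), 'effort': array([ 3.79077437e-04, -5.83414721e+01,  1.04887202e+00, -2.59106183e+01,
        1.23812506e-02,  9.55807714e-03,  1.63112907e-05]), 'eef_pos': array([ 205.97751551, -615.8540876 ,  252.39444197]), 'tool_rot': array([ 9.86996595e-01,  1.60738679e-01, -2.05448430e-04, -8.69229485e-04]), 'ft_force': array([ 0.99536203,  0.36941249, -0.20951451]), 'moment': array([-0.02951457,  0.04849881,  0.00323641]), 'grasp_force': 0.0, 'opening': 85.22237345655932}
scene [[450.51721275   0.         287.52698287]
 [  0.         450.51721275 211.11557277]
 [  0.           0.           1.        ]] [[ 0.87557376 -0.48298381 -0.00986042]
 [-0.3795161  -0.67508744 -0.63263297]
 [ 0.29889484  0.55765902 -0.77438898]] [-449.14338482  270.49452769 1204.81149689]
top [[522.91295069   0.         279.31520623]
 [  0.         522.91295069 211.20995012]
 [  0.           0.           1.        ]] [[ 0.02871941 -0.99956335 -0.0069506 ]
 [-0.97551212 -0.0265101  -0.21834222]
 [ 0.21806262  0.01305105 -0.97584751]] [  28.83834132  505.39701102 1471.07009692]
```

View pics/scene0.png

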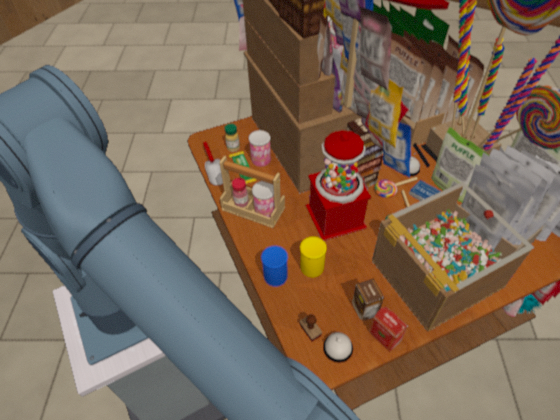

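View pics/top0.png

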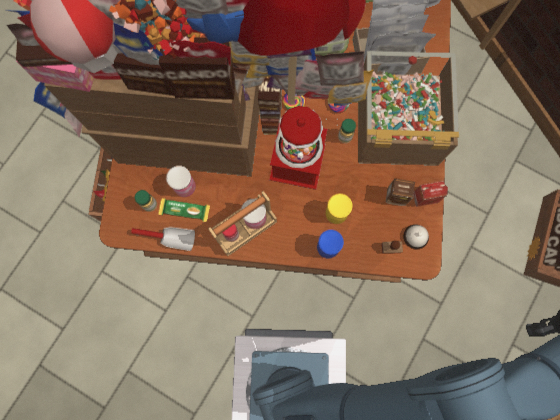

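The scene view shows the carrier at about (253,192). In the top view it is at (242,222), with its bar running from about (213,226) to (270,200). The tin is in the right/far bay at (256,212) and the red-lidded jar is in the left bay at (231,233).

Look-alikes in the top view: pink spare tin (179,180), green-lidded spare jar (145,200), and blue and yellow tins (330,243) and (340,208). None of them is in the carrier. I'll confirm this in one enlarged crop.

```bash
python3 - <<'E'
import cv2,numpy as np
a=cv2.imread("pics/top0.png")[180:262,195:290];b=cv2.imread("pics/scene0.png")[145:235,210:300]
f=lambda i:cv2.resize(i,(i.shape[1]*600//i.shape[0]*1,600),interpolation=cv2.INTER_CUBIC)
a=cv2.resize(a,None,fx=5,fy=5,interpolation=cv2.INTER_CUBIC);b=cv2.resize(b,None,fx=5,fy=5,interpolation=cv2.INTER_CUBIC)
cv2.imwrite("pics/ctop.png",a);cv2.imwrite("pics/cscene.png",b)
E
```

```text
(no output)
```

View pics/ctop.png

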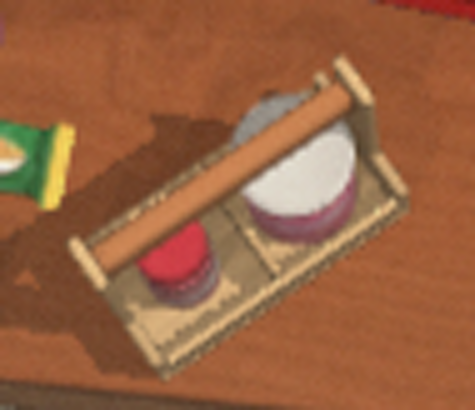

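View pics/cscene.png

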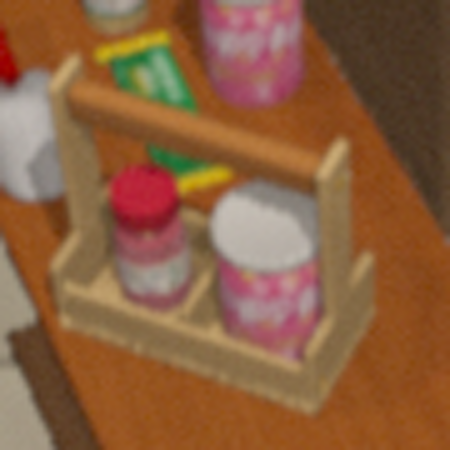

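The crops confirm it: the pink tin and the red-lidded jar stand in the carrier, with the tin at the right/far end. In the top crop the upright tops are at about (90,263) and (355,80). In the scene crop they are at about (69,71) and (334,155). I'll cast rays from these.

```bash
cat > h.py <<'E'
import numpy as np
def ray(c,u,v):
    R=np.array(c["R"]);d=R.T@np.linalg.inv(c["intrinsics"])@[u,v,1];return -R.T@c["t"],d
def plane(c,u,v,z):
    o,d=ray(c,u,v);return o+d*(z-o[2])/d[2]
def tri(r):
    A=0;b=0
    for o,d in r:
        d=d/np.linalg.norm(d);P=np.eye(3)-np.outer(d,d);A=A+P;b=b+P@o
    return np.linalg.solve(A,b)
E
python3 - <<'E'
from rig import camera,observe
from h import *
import cv2
t=camera("top");s=camera("scene")
np.set_printoptions(precision=1,suppress=True)
T=lambda x,y:(195+x/5-.4,180+y/5-.4)
S=lambda x,y:(210+x/5-.4,145+y/5-.4)
L,R=T(90,263),T(355,80);l,r=S(69,71),S(334,155)
tl=plane(t,*L,186);tr=plane(t,*R,186)
print("top plane",tl,tr,np.linalg.norm(tl-tr),(tl+tr)/2)
sl=plane(s,*l,186);sr=plane(s,*r,186)
print("scene plane",sl,sr,np.linalg.norm(sl-sr),(sl+sr)/2)
print("tri",tri([ray(t,*L),ray(s,*l)]),tri([ray(t,*R),ray(s,*r)]))
bl=plane(t,*T(103,253),177);br=plane(t,*T(343,96),177);print("bar",bl,br,np.linalg.norm(bl-br),(bl+br)/2)
tin=plane(t,*T(300,165),110);print("tin lid",tin, "jar",plane(t,*T(173,247),104))
for a,b in((tl,tr),(sl,sr),(bl,br)):print("yaw of bar",np.arctan2(*(b-a)[[1,0]]))
# others
for n,(u,v),z in(("spare tin",(179,174),102),("spare jar",(144,198),96),("blue",(330,238),102),("yellow",(340,202),102),("bubblegum top",(301,122),230),("table front L",(103,243),0),("front R",(438,278),0),("stand near corner",(255,172),0)):
    print(n,plane(t,u,v,z))
q=observe();print(q["time"])
E
```

```text
top plane [413.7 215.9 186. ] [517.2  79.2 186. ] 171.47118215471787 [465.5 147.6 186. ]
scene plane [421.  214.4 186. ] [523.3  79.5 186. ] 169.32634954569048 [472.2 146.9 186. ]
tri [417.6 215.6 184.8] [519.9  78.7 186.9]
bar [420.9 210.6 177. ] [510.5  85.8 177. ] 153.60307229578063 [465.7 148.2 177. ]
tin lid [486.4 111.6 110. ] jar [438.7 181.4 104. ]
yaw of bar -0.9224154850389128
yaw of bar -0.9217627962169056
yaw of bar -0.9482574864853824
spare tin [596.  334.3 102. ]
spare jar [523.7 430.8  96. ]
blue [ 421.2 -101.5  102. ]
yellow [ 525.6 -129.1  102. ]
bubblegum top [712.  -10.4 230. ]
table front L [405. 569.   0.]
front R [ 328.5 -428.4    0. ]
stand near corner [638.7 122.2   0. ]
0.2
```

The upright tops from both views triangulate to z = 185–187 (true value 186), 171 mm apart (172 expected). The bar middle is at about (468,147) with yaw −0.922, and the tin end points along (0.60,−0.80). I'll grasp 12 mm towards the tin, at (475.5,137.5). Moving now.

```bash
python3 -m handwheel '[[0.4,-0.3,0,0,0,0,85],[0.75,-0.6,0,0,0,0,85],[0.75,-0.6,0,0,0,0,85],[0.75,-0.6,0,0,0,0,85],[0.75,-0.6,0,0,0,0,85],[0.75,-0.6,0,0,0,0,85],[0.75,-0.6,0,0,0,0,85],[0.75,-0.6,0,0,0,0,85],[0.75,-0.6,0,0,0,0,85],[0.75,-0.6,0,0,0,0,85]]'
cat >> h.py <<'E'
def goto(s,x,y,z,yaw=None):
    from scipy.spatial.transform import Rotation as Ro
    R=Ro.from_quat(s["tool_rot"]);d=R.inv().apply(np.array([x,y,z])-s["eef_pos"])/40
    print("t",s["time"],"pos",s["eef_pos"],"shift units",d)
    if yaw is not None:
        T=np.array([[np.cos(yaw),np.sin(yaw),0],[np.sin(yaw),-np.cos(yaw),0],[0,0,-1]])
        print("turn units",np.degrees((R.inv()*Ro.from_matrix(T)).as_rotvec())/6)
E
python3 -c "
from rig import observe;from h import *
goto(observe(),475.5,137.5,270,-0.922+np.pi)"
```

```text
time: 1.03
eef_pos: [405.7, -307.8, 253.4]
tool_rot: [0.987, 0.161, 0.0, 0.0]
ft_force: [0.0, 0.1, -0.2]
opening: 84.8
grasp_force: 0.0
t 1.0333 pos [ 405.68990197 -307.76700996  253.39957039] shift units [  5.18510397 -10.0036427   -0.4173288 ]
turn units [ 2.12394546e-03  2.00897852e-03 -1.81142325e+01]
```

```bash
python3 -m handwheel '[[0.43,-0.83,-0.04,0,0,0,85],[0.43,-0.83,-0.04,0,0,0,85],[0.43,-0.83,-0.04,0,0,0,85],[0.43,-0.83,-0.04,0,0,0,85],[0.43,-0.83,-0.04,0,0,0,85],[0.43,-0.83,-0.04,0,0,0,85],[0.43,-0.83,-0.04,0,0,0,85],[0.43,-0.83,-0.04,0,0,0,85],[0.43,-0.83,-0.04,0,0,0,85],[0.43,-0.83,-0.04,0,0,0,85]]' && python3 -m handwheel '[[0,0,0,0,0,-1,85],[0,0,0,0,0,-1,85],[0,0,0,0,0,-1,85],[0,0,0,0,0,-1,85],[0,0,0,0,0,-1,85],[0,0,0,0,0,-1,85],[0,0,0,0,0,-1,85],[0,0,0,0,0,-1,85],[0,0,0,0,0,-1,85],[0,0,0,0,0,-1,85]]' && python3 -m handwheel '[[0,0,0,0,0,-1,85],[0,0,0,0,0,-1,85],[0,0,0,0,0,-1,85],[0,0,0,0,0,-1,85],[0,0,0,0,0,-1,85],[0,0,0,0,0,-1,85],[0,0,0,0,0,-1,85],[0,0,0,0,0,-1,85],[0,0,0,0,0,-0.1,85]]'
python3 -c "
from rig import observe,camera;from h import *;import cv2
s=observe();goto(s,475.5,137.5,270,-0.922+np.pi);print(s['joint_pos'])
c=camera('wrist');cv2.imwrite('pics/w1.png',c['color'][:,:,::-1]);print(c['intrinsics'],c['hand_eye'])"
```

```text
time: 1.87
eef_pos: [462.8, 61.7, 269.5]
tool_rot: [0.987, 0.161, 0.0, 0.0]
ft_force: [0.6, 0.4, -0.2]
opening: 84.8
grasp_force: 0.0
time: 2.7
eef_pos: [462.7, 59.8, 269.2]
tool_rot: [0.773, 0.635, -0.0, 0.0]
ft_force: [-0.3, -0.5, 0.5]
opening: 84.9
grasp_force: 0.0
time: 3.45
eef_pos: [462.8, 59.8, 269.2]
tool_rot: [0.444, 0.896, -0.0, -0.0]
ft_force: [-0.2, 0.7, -0.2]
opening: 84.8
grasp_force: 0.0
t 3.45 pos [462.77133372  59.7836806  269.1753981 ] shift units [ 1.35263917  1.43056579 -0.02066496]
turn units [-0.00197517 -0.0017323   0.02152366]
[ 0.36944645  0.27334215 -0.69043246  1.95766316  0.20819517  0.98144408
  0.23163948]
[[292.29905543   0.         276.87652723]
 [  0.         292.29905543 211.82150513]
 [  0.           0.           1.        ]] [[-5.85438222e-04 -9.60822720e-01 -2.77163052e-01  7.02691386e+01]
 [ 9.99999756e-01 -4.56802774e-04 -5.28683728e-04 -2.42363303e-01]
 [ 3.81362486e-04 -2.77163294e-01  9.60822753e-01 -1.20943513e+02]
 [ 0.00000000e+00  0.00000000e+00  0.00000000e+00  1.00000000e+00]]
```

View pics/w1.png

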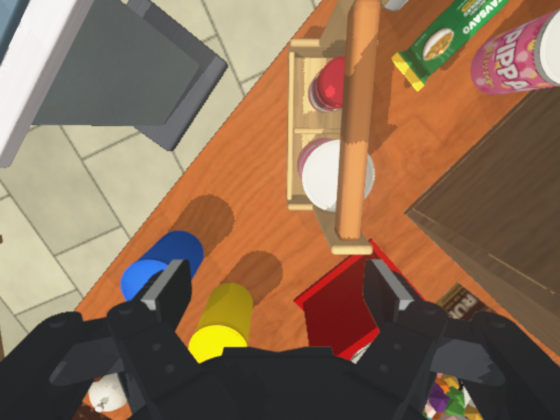

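The wrist view shows the bar running up from about (351,238), the near upright's top edge at about (352,246), and the bar leaving the frame near (368,2). The tin is in the near bay and the jar in the far one. I'll cast these points too.

```bash
python3 - <<'E'
from rig import camera,observe
from h import *
import cv2
from scipy.spatial.transform import Rotation as Ro
np.set_printoptions(precision=1,suppress=True)
s=observe();c=camera("wrist");H=np.array(c["hand_eye"]);R=Ro.from_quat(s["tool_rot"]).as_matrix()
Rc=(R@H[:3,:3]).T;o=R@H[:3,3]+s["eef_pos"];c["R"]=Rc;c["t"]=-Rc@o
hsv=cv2.cvtColor(c["color"],cv2.COLOR_RGB2HSV)
for v in(40,120,150,200,230):
    row=c["color"][v,330:390].astype(int)
    m=cv2.inRange(hsv[v:v+1],(5,110,120),(14,255,255))[0]
    # bar = brightest orange run between strong gradients
    g=np.abs(np.diff(row.sum(1)));k=np.sort(np.argsort(g)[-5:]);print(v,330+k,g[k])
U=plane(c,352,246,186);print("upright",U)
a=plane(c,351,234,177);b=plane(c,368,2,177);print(a,b,"yaw",np.arctan2(*(a-b)[[1,0]]))
d=(a-b)/np.linalg.norm(a-b);print("centre from upright",U-86*d,"grip",U-74*d)
E
```

```text
40 [344 351 352 368 369] [34 41 39 35 47]
120 [339 340 369 386 387] [60 77 37 48 31]
150 [338 339 344 366 367] [165 169  40  69  56]
200 [334 335 336 340 341] [ 54 186 137  42  53]
230 [334 337 338 339 359] [54 42 49 48 56]
upright [516.8  81.4 186. ]
[513.8  87.  177. ] [420.2 210.7 177. ] yaw -0.9232448703340828
centre from upright [464.9 150.  186. ] grip [472.2 140.4 186. ]
```

All three views agree to within 3 mm: centre about (467,148), yaw −0.923. The grip goes at (474.3,138.5).

```bash
python3 -m handwheel '[[0.46,0.47,0,0,0,0,85],[0.46,0.47,0,0,0,0,85],[0.46,0.47,0,0,0,0,85],[0,0,0,0,0,0,85],[0,0,0.2,0,0,0,85],[0,0,0.4,0,0,0,85],[0,0,0.4,0,0,0,85],[0,0,0,0,0,0,85]]'
python3 -c "
from rig import observe,camera;from h import *;import cv2
s=observe();goto(s,474.3,138.5,168,-0.9225+np.pi)
c=camera('wrist');cv2.imwrite('pics/w2.png',c['color'][:,:,::-1])"
```

```text
time: 4.22
eef_pos: [472.6, 135.7, 226.1]
tool_rot: [0.447, 0.895, -0.002, -0.002]
ft_force: [0.1, -0.3, -0.5]
opening: 85.0
grasp_force: 0.0
t 4.2167 pos [472.64793203 135.73892307 226.14071977] shift units [0.02848394 0.08275783 1.45310871]
turn units [-0.05432682 -0.01250027 -0.03680408]
```

View pics/w2.png

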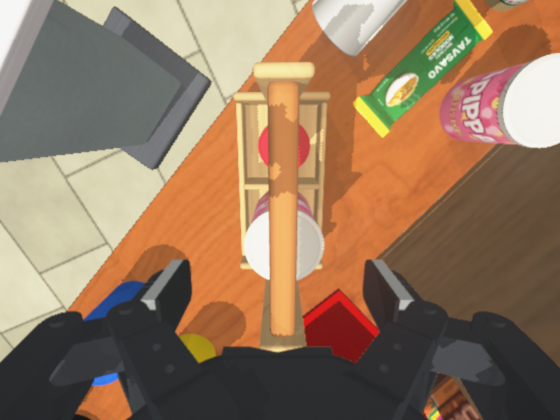

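The bar is centred between the fingers (x≈283 against a finger middle of 277) and parallel to the tool's x axis. The tin is in the near bay and the jar in the far one. Next: descend and close.

```bash
python3 -m handwheel '[[0.03,0.08,0.3,-0.05,0,-0.04,85],[0,0,0.4,0,0,0,85],[0,0,0.4,0,0,0,85],[0,0,0.25,0,0,0,85],[0,0,0.1,0,0,0,85],[0,0,0,0,0,0,60],[0,0,0,0,0,0,35],[0,0,0,0,0,0,28]]' 40
python3 -c "
from rig import observe;from h import *
goto(observe(),474.3,138.5,168,-0.9225+np.pi)"
```

```text
time: 4.93
eef_pos: [477.2, 141.2, 172.2]
tool_rot: [0.444, 0.896, 0.003, 0.002]
ft_force: [0.5, 0.3, 0.1]
opening: 50.9
grasp_force: 0.0
t 4.9333 pos [477.17895713 141.18522489 172.16058986] shift units [-0.00969093 -0.09861426  0.10337866]
turn units [0.06238434 0.00565179 0.02900626]
```

```bash
python3 -m handwheel '[[0,0,0,0,0,0,40],[0,0,0,0,0,0,32],[0,0,0,0,0,0,30]]' 40
python3 -c "
from rig import observe;from h import *
goto(observe(),474.3,138.5,168,-0.9225+np.pi)"
```

```text
time: 5.18
eef_pos: [476.8, 141.1, 171.7]
tool_rot: [0.444, 0.896, 0.003, 0.001]
ft_force: [-0.3, 0.2, 0.1]
opening: 29.5
grasp_force: 0.0
t 5.1833 pos [476.80634849 141.09811371 171.66968983] shift units [-0.0136168  -0.0897456   0.09122464]
turn units [0.05572435 0.00306086 0.03133147]
```

```bash
python3 -m handwheel '[[0,-0.08,0.1,0.05,0,0.03,30],[0,0,0,0,0,0,30],[0,0,0,0,0,0,22],[0,0,0,0,0,0,14],[0,0,0,0,0,0,8],[0,0,0,0,0,0,8],[0,0,0,0,0,0,8]]' 40
python3 -c "
from rig import observe,camera;from h import *;import cv2
goto(observe(),474.3,138.5,168,-0.9225+np.pi)
c=camera('wrist');cv2.imwrite('pics/w3.png',c['color'][:,:,::-1])"
```

```text
time: 5.77
eef_pos: [474.1, 139.2, 167.2]
tool_rot: [0.445, 0.896, 0.0, -0.0]
ft_force: [1.5, 0.5, -2.8]
opening: 17.3
grasp_force: 40.8
t 5.7667 pos [474.0689057  139.17584563 167.16225357] shift units [-0.01695184 -0.00560036 -0.02094673]
turn units [ 0.00095017 -0.00141529  0.00296751]
```

View pics/w3.png

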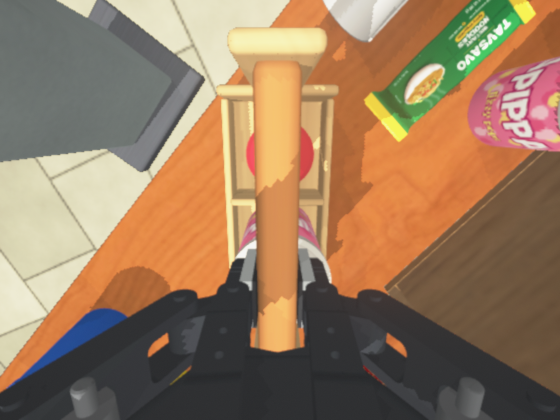

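The bar is gripped at 40 N with a 17.3 mm opening. The far upright's top is at about (277,40). I'll lift slowly by a small amount and check the tilt.

```bash
python3 -m handwheel '[[0,0,-0.1,0,0,0,8],[0,0,-0.15,0,0,0,8],[0,0,-0.2,0,0,0,8],[0,0,-0.15,0,0,0,8],[0,0,0,0,0,0,8],[0,0,0,0,0,0,8],[0,0,0,0,0,0,8]]' 40
cat > look.py <<'E'
import sys
from rig import observe,camera;from h import *;import cv2
from scipy.spatial.transform import Rotation as Ro
np.set_printoptions(precision=2,suppress=True)
s=observe();print(s["eef_pos"],s["ft_force"],s["moment"],s["grasp_force"],s["opening"])
print("moment, tool axes",Ro.from_quat(s["tool_rot"]).inv().apply(s["moment"]))
c=camera("wrist");H=np.array(c["hand_eye"]);o=H[:3,3]
def P(u,v,z):
    d=H[:3,:3]@np.linalg.inv(c["intrinsics"])@[u,v,1];return o+d*(z-o[2])/d[2]
print("far upright top expected x 98, z tool -18:",P(277,40,-18))
cv2.imwrite(f"pics/{sys.argv[1]}.png",c["color"][:,:,::-1])
t=camera("top")["color"][:,:,::-1];w=camera("scene")["color"][:,:,::-1]
cv2.imwrite(f"pics/{sys.argv[1]}b.png",np.hstack([c["color"][:,:,::-1][:260,150:430],cv2.resize(w[100:240,190:330],(260,260)),cv2.resize(t[150:260,190:300],(260,260))]))
E
python3 look.py l1
```

```text
time: 6.4
eef_pos: [473.9, 138.9, 191.2]
tool_rot: [0.445, 0.896, -0.0, -0.0]
ft_force: [-0.4, -0.8, -8.4]
opening: 17.6
grasp_force: 40.1
[473.86 138.88 191.17] [-0.39 -0.78 -8.41] [-0.    0.03 -0.03] 40.13709783554077 17.622725969350594
moment, tool axes [0.03 0.02 0.03]
far upright top expected x 98, z tool -18: [ 96.62  -0.23 -18.  ]
```

View pics/l1b.png

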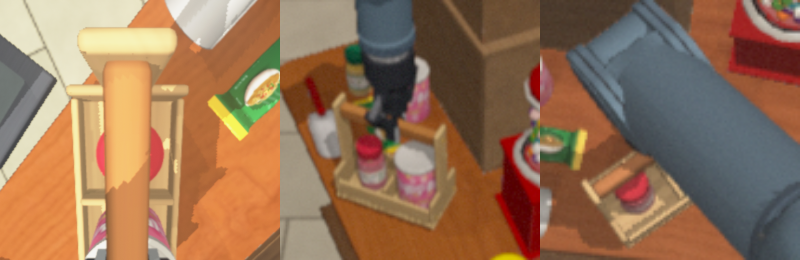

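The carrier is clear of the table. The wrist reads 8.4 N, which is the full load, and the moment is about 0. The bar shows no tilt, since the far upright is still at (277,40), and the tin and jar are standing in their bays. It is already over the open front area, so I'll raise it gently to 130 mm.

```bash
python3 -m handwheel '[[0,0,-0.15,0,0,0,8],[0,0,-0.25,0,0,0,8],[0,0,-0.35,0,0,0,8],[0,0,-0.35,0,0,0,8],[0,0,-0.35,0,0,0,8],[0,0,-0.35,0,0,0,8],[0,0,-0.35,0,0,0,8],[0,0,-0.25,0,0,0,8],[0,0,-0.15,0,0,0,8],[0,0,-0.1,0,0,0,8]]' 40 && python3 -m handwheel '[[0,0,0,0,0,0,8],[0,0,0,0,0,0,8],[0,0,0,0,0,0,8],[0,0,0,0,0,0,8],[0,0,0,0,0,0,8],[0,0,0,0,0,0,8]]'
python3 look.py l2
```

```text
time: 7.38
eef_pos: [474.2, 139.2, 298.3]
tool_rot: [0.445, 0.896, 0.0, 0.0]
ft_force: [-1.0, 0.5, -8.0]
opening: 17.2
grasp_force: 40.2
time: 7.88
eef_pos: [473.9, 139.1, 296.9]
tool_rot: [0.445, 0.896, -0.0, -0.0]
ft_force: [-0.7, 0.0, -7.9]
opening: 17.7
grasp_force: 40.2
[473.89 139.11 296.91] [-0.72  0.05 -7.91] [ 0.01 -0.03 -0.06] 40.186774134635925 17.740416110226143
moment, tool axes [-0.03 -0.01  0.06]
far upright top expected x 98, z tool -18: [ 96.62  -0.23 -18.  ]
```

View pics/l2b.png

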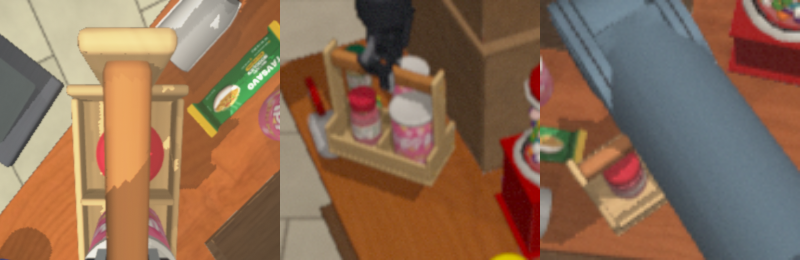

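The carrier is held level: the upright is at the same pixels, the underside is 129.7 mm above the table, and the tin and jar are standing. The other things are untouched, so I'm handing in.

```bash
python3 -c "
from rig import hand_in;print(hand_in())"
```

```text
the job is handed in; nothing more can be done
None
```

I handed the job in at about 8 s with the carrier held level by its bar at 40 N, its underside about 130 mm above the front of the table, directly above where it had stood; the tin and jar were still standing in their bays, and nothing else was touched.

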